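# Bring up the spare receipt roll

### The arm

A 6-joint arm with a two-finger parallel gripper is mounted at the origin on a cart in front of the work surface, level with it; the furniture and walls round the work are solid. World frame = base frame: x ahead of the robot, y to its left, z up, the work surface at z = 0. Lengths are in m, angles in rad, forces in N, time in s.
With the tool pointing down it reaches from about 0.35 to 0.775 m from the base axis. Payload 7.3 kg.
Tool frame: the origin (TCP) lies on the mounting face of the last link; the fingertips stand 178 mm ahead of it and the grasp point (between the pads) lies 159 mm ahead of it (robot.tcp_to_tips is the distance from the TCP to the fingertips, in m); z points along the fingers, y is the direction in which the jaws open and shut (so a half turn about z gives the same grasp; the last joint's range is limited). The gripper opens to 92 mm and grips with 3 to 60 N. Pads are 19 mm wide; open, the fingers measure 130 mm over their backs; the gripper's body (75 mm by 190 mm) begins 47 mm behind the grasp point.
Start: joints at [-1.345, 0.342, 1.524, -0, 1.275, -0.146], TCP at [0.191, -0.489, 0.405] pointing down, gripper open.
Joint ranges: [-2.53, 2.53], [-0.77, 2.02], [0.04, 2.7], [-1, 4.14], [0.28, 2.66], [-3.11, 3.11]. Speed limits (rad/s): [2.57, 2.57, 3.14, 3.14, 3.14, 3.14].

### API

Orientations are given as [roll, pitch, yaw] about the fixed x, y, z axes, in that order (R = Rz(yaw) Ry(pitch) Rx(roll)).
In Python, from cell import robot, viewer gives the robot as it stands.
- The arm moves only by the shell command python3 -m creep 'ROWS' [OPENING] [FORCE]. ROWS is JSON, a list that holds one entry, the list of rows, each a list of 6 numbers: the shift along the world's x, y, z in mm, then the turn, a rotation vector about the world's x, y, z in degrees. A call has 1 to 5 rows; each row shifts and turns the pose as measured when the row begins; what a row does not reach is not made up. A row lasts 1/12 s, in which the tool goes at most 41.7 mm and 7.16 degrees, less where a joint would pass 70% of its speed; a pose out of reach is approached as far as the arm can. A call with a gripper value outside its range is refused whole. OPENING is the closure, from -1 (fully open) to 1 (shut), set as the call begins (- or left out, the last holds). The fingers move at their own pace and stop on an object; FORCE is the grip in N (left out, the last holds). Time passes only in rows, so rows that do not move let the fingers close. It gives the time, the measured TCP pose, the force and the opening at its end, in the units of the state.
- robot.observe(): the state, without advancing time (a new reading comes with each control period).
- viewer.read_camera(name): name is "scene" or "top" or "wrist"; returns the picture (384x512x3 uint8, blue, green, red); there is no depth.
- viewer.camera_model(name): a dict with "fx", "fy", "cx", "cy" (pixels), "pose" (4x4, takes a point from camera to world coordinates); the wrist camera has in their place "mount" (4x4, takes a point from camera to tool coordinates, whose origin is the TCP and whose axes are the flange's). Camera axes: x right, y up, looking along -z (the intrinsics and any distortion apply to the point x, -y, -z); pixel columns grow to the right and rows downward; lengths in m; the calibration is good to about 2 mm. The wrist camera is an equidistant fisheye: a pixel r from the principal point sees the ray r / f radians off the axis. A picture is of the moment at which its call begins: read the wrist's pose just before it. camera_model takes no time and is no camera call.
- robot.hand_in(): hands the job in, once; it reports no verdict.
The state is a dict: "time": time; "qpos": joint angles; "qvel": joint speeds; "joint_efforts": joint torques, N m; "tool_pos": TCP position; "tool_rot": TCP orientation; "contact_force": force on the tool from outside, world axes, zero at the start; "torque": the same for the moment, N m; "opening": finger opening in m.
Only numpy, scipy, OpenCV 4.12 (cv2) and the standard library are available. Lean on these libraries where they do the work, as an engineer would, in place of code of your own. Each camera call takes 0.05 s, during which the arm holds its last target. There are 200 camera calls.

### The job

The printer has run out of paper: with your fingertips on top of the spare paper roll, roll it (do not slide or lift it) along the grey tray until it drops into the well on the printer side and lies there at rest between the two rollers. Then push the black sliding guide with the green tab fully home, so that the roll sits snug between both guides. Leave the other things on the counter where they are.

Things in the scene. Friction and masses are not known exactly. Their poses are not given: they have to be found in the camera images.
- paper_roll: White receipt paper roll with a red sticker, a hard cylinder 80 mm in diameter and 80 mm wide, 0.24 to 0.44 kg, lying on the bed of the tray. Origin at its centre. Its y axis is the roll's axis, across the tray; at the start z points up and x along the tray to the printer (both turn as it rolls). It stops within a few cm of a slow stroke on its top; pushed level at its flank it wedges.
- roll_tray: Grey tray, fixed to the counter. Origin on the counter under the middle of the well; +x along the tray to the printer, +y to the side of the sliding guide, z up. The level bed, 12 mm above the counter, runs from x = -200 to -29 mm with a stop 24 mm high at its outer end; the roll lies on it with its axis at 52 mm and its top at 92 mm above the counter.
- well (a point): Where the roll's centre finally rests: middle of the well, 46.4 mm above the counter; axes as the tray's. The well lies between two free-turning rollers 12 mm thick, at x = -21 and +21 mm, flush with the bed: past x = -21 mm the roll drops in by 5.6 mm. Behind it is only a flush lip to x = 53 mm, so a roll pushed too fast runs off the tray.
- fixed_guide (a point): Top edge of the fixed grey guide plate beside the well, 73 mm above the counter, on its inner face; it stands on the -y side of the tray (inner face at tray y = -46 mm) and goes on along the bed as a rail 31 mm high. The bed's other side has a rail 31 mm high with its inner face at tray y = +66 mm.
- edge_guide (a joint): Travel of the black sliding guide towards the fixed guide (-y of the tray), in m: 0 = open (104 mm between the guides), 0.0235 = home at its stop (80.5 mm between them). It starts between 0 and 0.005, slides with about 1 N of friction (up to 5 N once it pushes the roll along with it) and stays where it is left.
- guide_tab (a point): Centre of the outer face (+y side of the tray) of the green tab on the sliding guide, 51 mm above the counter; the face is 40 mm long and 34 mm high. The guide's upright plate is 96 mm long and its top is 72 mm above the counter; it stands beside the well. Axes as the tray's.
- printer: Black receipt printer, 228x146x164 mm, fixed, its back to the tray, on the far side of it from the robot. Origin at the centre of its underside; its back face is about 100 mm beyond the middle of the well.
- blue_spool: Spool of blue thread standing on the counter, 30 mm in diameter and 55 mm high, origin at the centre of its underside. Leave it alone.
- tape_roll: Roll of masking tape lying flat, 98 mm across and 25 mm high, origin at the centre of its underside. Leave it alone.
- date_stamp: Wooden hand stamp standing on the counter, foot 27x56 mm, 74 mm high, origin at the centre of its underside. Leave it alone.
- tailor_tape: Round yellow tape measure lying flat, 52 mm across and 15 mm high, origin at the centre of its underside. Leave it alone.
Not all that is in view belongs to the job. There is more than one size of the paper_roll; the job needs the larger.

How it is judged:
By the outcome, as a careful person would: the job done as asked, in the order asked, and still so for the second after the job is handed in, with the robot touching nothing.
It also fails if it takes over 48 s, if anything falls off the work surface, if the arm or the gripper's body presses on something with over 40 N, if the wrist force passes 120 N, or if a joint passes its speed limit or range.

## Working session

There is one attempt and no reset: what is moved stays moved. The work goes in short steps, Python scripts to look and compute and a shell command to move; the robot and the scene stay as the last step left them, time stands still between calls to the robot, and variables do not carry over. Pictures are saved under pics/ and viewed, about 8 in all and at most 12, crops included, and the job is handed in when it is done.

```bash
ls; mkdir -p pics; python3 - <<'E'
from cell import robot, viewer
import cv2,numpy as np
for n in("scene","top"):
    im=viewer.read_camera(n);cv2.imwrite(f"pics/{n}0.png",cv2.resize(im,(800,600),interpolation=cv2.INTER_CUBIC))
    cv2.imwrite(f"pics/{n}0raw.png",im)
    m=viewer.camera_model(n);print(n,{k:(np.round(v,4).tolist() if not isinstance(v,str) else v) for k,v in m.items()})
s=robot.observe();print(s)
E
```

```text
pics
scene {'fx': 475.5738, 'fy': 475.5738, 'cx': 251.4567, 'cy': 190.7628, 'pose': [[-0.8736, 0.3352, -0.3528, 0.1826], [-0.4866, -0.6121, 0.6233, 0.6253], [-0.007, 0.7162, 0.6978, 0.9397], [0.0, 0.0, 0.0, 1.0]]}
top {'fx': 367.4854, 'fy': 367.4854, 'cx': 249.3088, 'cy': 194.9266, 'pose': [[-0.0001, 0.9945, -0.1048, 0.4842], [-1.0, 0.0, 0.0011, -0.1123], [0.0011, 0.1048, 0.9945, 1.0172], [0.0, 0.0, 0.0, 1.0]]}
{'time': 0.1, 'qpos': array([-1.34497035e+00,  3.42650213e-01,  1.52489676e+00, -3.81385774e-06,
        1.27538269e+00, -1.45994167e-01]), 'qvel': array([-0.00142165, -0.00157879, -0.00118922,  0.00012552, -0.00041435,
       -0.0019237 ]), 'joint_efforts': array([ 2.29640857e-03, -4.32004917e+01, -2.44694602e+01,  7.19193416e-02,
        5.26302145e-02, -4.62736273e-05]), 'tool_pos': array([ 0.19073668, -0.48900709,  0.4041244 ]), 'tool_rot': array([-3.14026934e+00, -1.90894417e-04,  3.71821134e-01]), 'contact_force': array([-0.02229118, -0.29305472, -0.01721079]), 'torque': array([ 0.03483691,  0.01820972, -0.02691088]), 'opening': 0.09157627017586745}
```

View pics/top0.png

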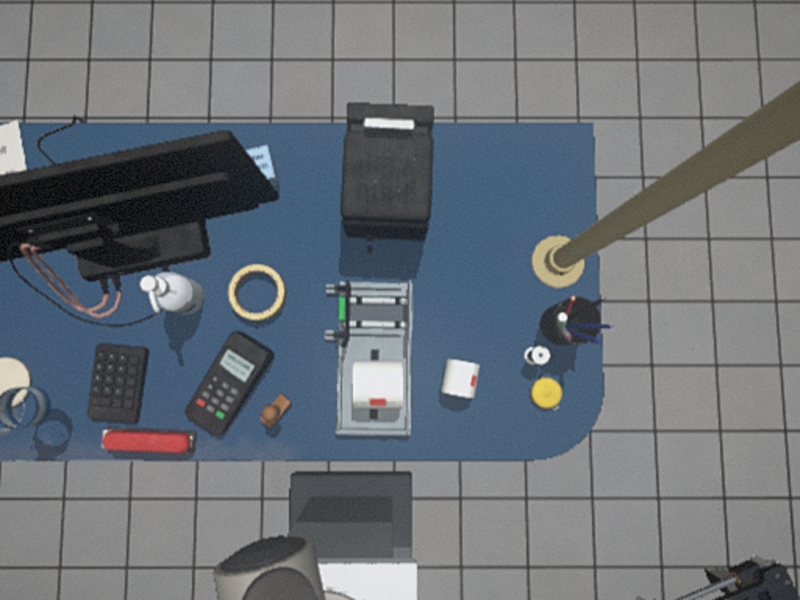

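View pics/scene0.png

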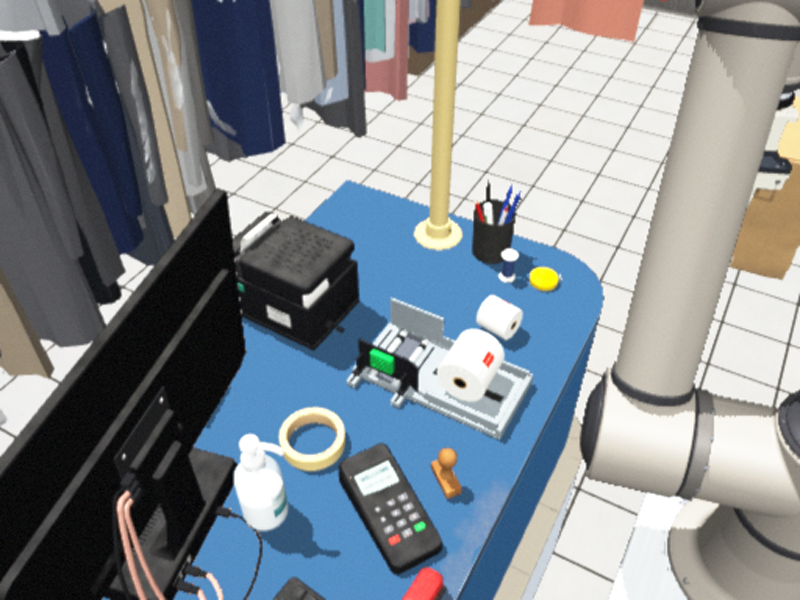

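The top view shows the tray at (337-411, 280-437), with the roll on it at (377, 385) and the green tab at (343, 307). World x is up and y is left. The smaller roll lies beside the tray at (460, 379). I'll enlarge the tray.

```bash
python3 - <<'E'
import cv2
im=cv2.imread("pics/top0raw.png")[172:287,200:280]
cv2.imwrite("pics/topcrop.png",cv2.resize(im,None,fx=5,fy=5,interpolation=cv2.INTER_CUBIC))
E
cat > h.py <<'E'
import numpy as np
from cell import viewer
def pix2w(name,u,v,z):
    m=viewer.camera_model(name);P=np.array(m["pose"])
    d=P[:3,:3]@np.array([(u-m["cx"])/m["fx"],-(v-m["cy"])/m["fy"],-1.])
    o=P[:3,3];return o+d*(z-o[2])/d[2]
E
```

```text
(no output)
```

View pics/topcrop.png

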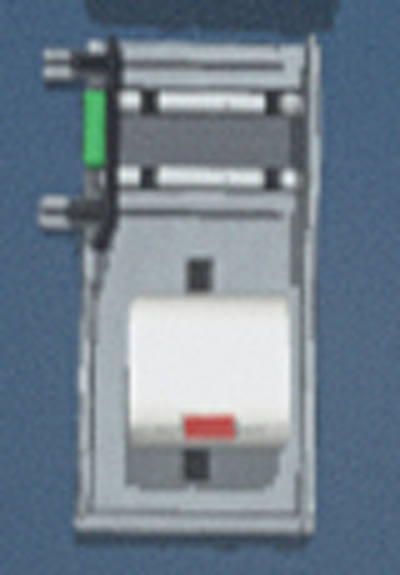

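```bash
python3 - <<'E'
from h import *
f=lambda u,v,z:np.round(pix2w("top",200+u/5,172+v/5,z),4)[:2]
for n,u,v,z in [("rollerF L",125,101,.012),("rollerF R",295,102,.012),("rollerN L",125,177,.012),("rollerN R",295,178,.012),
 ("stop L",80,522,.024),("stop R",312,522,.024),("rail R top near",305,500,.031),("rail R at x-60",300,290,.031),
 ("railL near",88,500,.031),("railL far",95,260,.031),("roll far sil",210,297,.065),("roll near sil",210,443,.065),("roll L",130,365,.085),("roll R",290,365,.085),
 ("tab far",95,90,.051),("tab near",95,167,.051),("tab outer L",85,128,.06),("guide inner L",119,128,.072),("fixed inner",306,100,.073)]:print(n,f(u,v,z))
E
```

```text
rollerF L [ 0.5977 -0.0465]
rollerF R [ 0.5971 -0.1401]
rollerN L [ 0.5558 -0.0468]
rollerN R [ 0.5552 -0.14  ]
stop L [ 0.3713 -0.0249]
stop R [ 0.3713 -0.1482]
rail R top near [ 0.3835 -0.1442]
rail R at x-60 [ 0.4939 -0.142 ]
railL near [ 0.3835 -0.0297]
railL far [ 0.5099 -0.0323]
roll far sil [ 0.49   -0.0945]
roll near sil [ 0.4157 -0.0947]
roll L [ 0.4558 -0.0547]
roll R [ 0.4558 -0.1352]
tab far [ 0.5991 -0.0331]
tab near [ 0.5583 -0.0335]
tab outer L [ 0.578  -0.0288]
guide inner L [ 0.5769 -0.0474]
fixed inner [ 0.5913 -0.1441]
```

```bash
R='[16.7,26.3,-2,0,0,4.6]'
python3 -m creep '[[[16.7,26.3,0,0,0,4.6],[16.7,26.3,0,0,0,4.6],[16.7,26.3,0,0,0,4.6],[16.7,26.3,0,0,0,4.6],[16.7,26.3,0,0,0,4.6]]]' 1 30
python3 -m creep '[[[16.7,26.3,0,0,0,4.6],[16.7,26.3,0,0,0,4.6],[16.7,26.3,0,0,0,4.6],[16.7,26.3,0,0,0,4.6],[16.7,26.3,0,0,0,4.6]]]'
python3 -m creep '[[[16.7,26.3,0,0,0,4.6],[16.7,26.3,0,0,0,4.6],[16.7,26.3,0,0,0,4.6],[16.7,26.3,0,0,0,4.6],[16.7,26.3,0,0,0,4.6]]]'; python3 -c "
from cell import robot;print(robot.tcp_to_tips)"
```

```text
time: 0.52
tool_pos: [0.2732, -0.3568, 0.4011]
tool_rot: [-3.137, 0.0, 0.78]
contact_force: [0.8, -0.1, 0.4]
opening: 0.063
time: 0.93
tool_pos: [0.3588, -0.2179, 0.3999]
tool_rot: [-3.134, -0.001, 1.2]
contact_force: [0.3, -0.8, -0.1]
opening: 0.0302
time: 1.35
tool_pos: [0.4445, -0.0785, 0.3991]
tool_rot: [-3.133, -0.002, 1.622]
contact_force: [0.0, 0.2, 0.2]
opening: 0.0007
0.178
```

```bash
python3 -m creep '[[[-2,-8,-25,0,-0.5,-1.5],[-1,-8,-25,0,0,-1.4],[0,0,-25,0,0,0],[0,0,-25,0,0,0],[0,0,-18,0,0,0]]]'
python3 -m creep '[[[0,0,-3,0,0,0],[0,0,0,0,0,0]]]'
python3 -m creep '[[[0,0,-2,0,0,0]]]'
python3 - <<'E'
from cell import viewer
import cv2
cv2.imwrite("pics/s1.png",cv2.resize(viewer.read_camera("scene")[150:330,180:390],None,fx=3.5,fy=3.3))
E
```

```text
time: 1.77
tool_pos: [0.4451, -0.0871, 0.2803]
tool_rot: [3.131, 0.001, 1.588]
contact_force: [0.2, 0.1, 0.4]
opening: 0.0002
time: 1.93
tool_pos: [0.4438, -0.0865, 0.2735]
tool_rot: [3.139, -0.002, 1.588]
contact_force: [0.2, 0.4, -0.3]
opening: 0.0005
time: 2.02
tool_pos: [0.444, -0.0866, 0.2718]
tool_rot: [3.139, -0.002, 1.588]
contact_force: [0.9, 0.3, -0.3]
opening: 0.0008
```

View pics/s1.png

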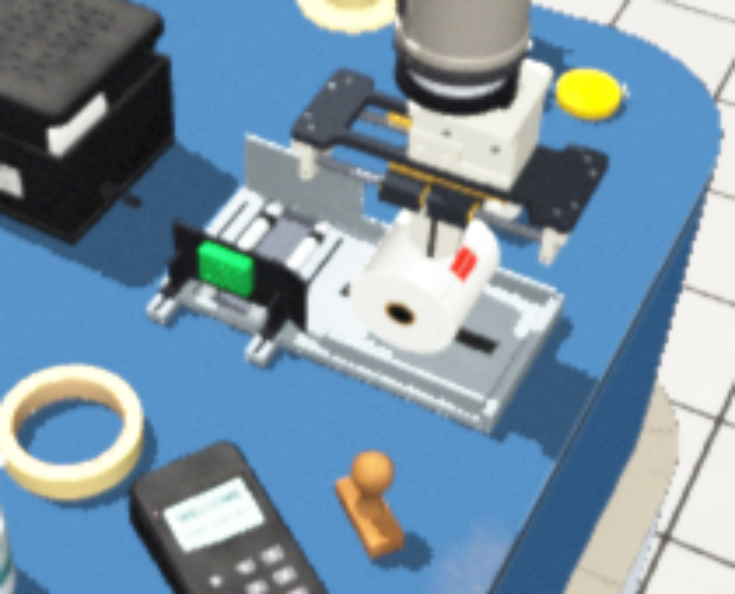

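The closed tips at about (440, 240) are just above the top of the roll. The body lies along the tray, as planned. I'll centre it sideways and press down lightly.

```bash
python3 -m creep '[[[-4,-8.5,0,0,0,0],[0,0,-1,0,0,-1]]]'
python3 -m creep '[[[0,0,-1,0,0,0]]]'
python3 -m creep '[[[0,0,-1,0,0,0]]]'
```

```text
time: 2.23
tool_pos: [0.4403, -0.0958, 0.2724]
tool_rot: [3.135, -0.001, 1.571]
contact_force: [0.1, 0.1, -0.0]
opening: 0.0
time: 2.32
tool_pos: [0.4404, -0.0963, 0.2722]
tool_rot: [3.134, -0.0, 1.569]
contact_force: [0.4, -0.4, 0.1]
opening: 0.0008
time: 2.4
tool_pos: [0.4404, -0.0967, 0.2718]
tool_rot: [3.132, 0.0, 1.568]
contact_force: [0.5, 0.2, -0.5]
opening: 0.0007
```

```bash
python3 -m creep '[[[0,0,-2.5,0,0.5,0]]]'
python3 -m creep '[[[0,0,-2.5,0,0,0]]]'
python3 -m creep '[[[0,0,-2,0,0,0]]]'
```

```text
time: 2.48
tool_pos: [0.4405, -0.0969, 0.2699]
tool_rot: [3.14, 0.001, 1.568]
contact_force: [0.1, -0.9, 0.8]
opening: 0.0003
time: 2.57
tool_pos: [0.4408, -0.0971, 0.2683]
tool_rot: [3.138, 0.002, 1.568]
contact_force: [-5.1, 3.8, 33.7]
opening: 0.0001
time: 2.65
tool_pos: [0.4416, -0.097, 0.2684]
tool_rot: [3.135, 0.002, 1.567]
contact_force: [-4.6, 5.3, 34.0]
opening: 0.0004
```

```bash
python3 -m creep '[[[4,0,-0.6,0,0.3,0],[5,0,-0.6,0,0,0]]]'
python3 -m creep '[[[6,0,-0.6,0,0,0],[6,0,-0.6,0,0,0]]]'
python3 -m creep '[[[6,0,-0.6,0,0.2,0],[6,0,-0.6,0,0,0]]]'
```

```text
time: 2.82
tool_pos: [0.4511, -0.0967, 0.2699]
tool_rot: [3.136, 0.003, 1.567]
contact_force: [-0.0, 0.8, 4.4]
opening: 0.0006
time: 2.98
tool_pos: [0.4642, -0.0964, 0.2702]
tool_rot: [3.132, 0.004, 1.567]
contact_force: [0.1, 0.7, 5.1]
opening: -0.0
time: 3.15
tool_pos: [0.4776, -0.0962, 0.27]
tool_rot: [3.133, 0.005, 1.567]
contact_force: [0.3, 0.8, 3.7]
opening: 0.0002
```

```bash
python3 -m creep '[[[6,0,-0.7,0,0.5,0],[6,0,-0.7,0,0,0],[5,0,-0.7,0,0.3,0]]]'
python3 -m creep '[[[3,0,5,0,0,0],[0,0,8,0,0,0],[-20,0,4,0,0,0],[-10,0,0,0,0,0],[0,0,0,0,0,0]]]'
python3 - <<'E'
from cell import viewer
import cv2
im=viewer.read_camera("top")[172:287,200:280];im2=viewer.read_camera("scene")[170:310,200:390]
cv2.imwrite("pics/t2.png",cv2.hconcat([cv2.resize(im,(400,575)),cv2.resize(im2[:,40:],(400,575))]))
E
```

```text
time: 3.4
tool_pos: [0.4967, -0.0961, 0.2684]
tool_rot: [-3.137, 0.005, 1.568]
contact_force: [0.4, 0.3, 4.3]
opening: 0.0007
time: 3.82
tool_pos: [0.4697, -0.096, 0.2852]
tool_rot: [-3.133, 0.005, 1.569]
contact_force: [0.7, -0.3, -1.0]
opening: 0.0002
```

View pics/t2.png

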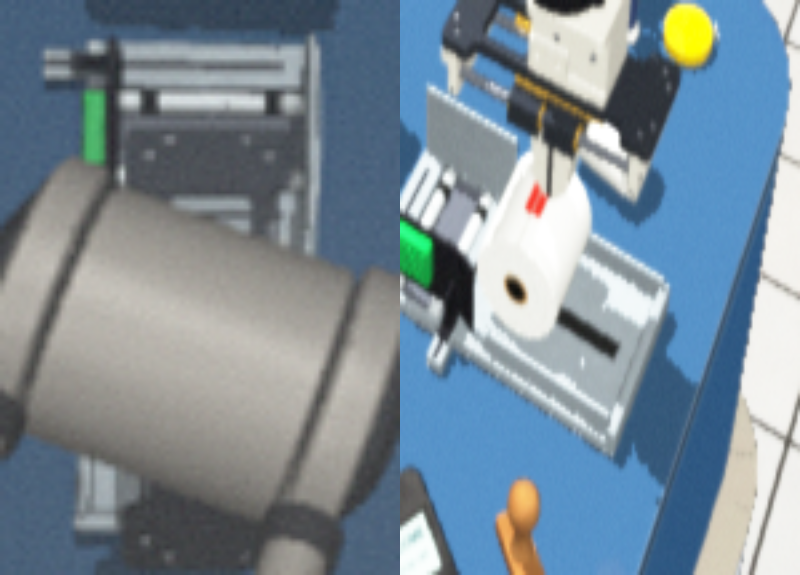

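The roll has moved forward without skewing. Its hub is at (515, 288) in the right half of the picture.

```bash
python3 - <<'E'
from h import *
for u,v in [(294.4,244.5),(283.1,240.1)]: print(pix2w("scene",u,v,.052))
E
```

```text
[ 0.45146056 -0.05587781  0.052     ]
[ 0.48123653 -0.05508947  0.052     ]
```

```bash
python3 -m creep '[[[-3,0,-9,0,-0.3,0],[0,0,-5,0,-0.2,0],[0,0,-3,0,0,0],[0,0,-1.5,0,0,0]]]'
python3 -m creep '[[[4,0,-0.8,0,0.2,0],[6,0,-0.7,0,0,0],[6,0,-0.7,0,0.2,0]]]'
python3 -m creep '[[[6,0,-0.7,0,0.2,0],[6,0,-0.7,0,0.2,0],[6,0,-0.7,0,0.2,0]]]'
python3 -m creep '[[[6,0,-0.7,0,0.2,0],[6,0,-0.7,0,0.2,0],[5,0,-0.7,0,0.2,0]]]'
```

```text
time: 4.25
tool_pos: [0.4704, -0.0968, 0.2685]
tool_rot: [3.134, 0.007, 1.568]
contact_force: [-4.0, 3.6, 30.5]
opening: 0.0006
time: 4.5
tool_pos: [0.4887, -0.0965, 0.2702]
tool_rot: [3.133, 0.007, 1.567]
contact_force: [0.1, 1.2, 3.0]
opening: 0.0003
time: 4.75
tool_pos: [0.5098, -0.0963, 0.2699]
tool_rot: [3.139, 0.008, 1.567]
contact_force: [0.9, 1.8, 3.9]
opening: 0.0002
time: 5.0
tool_pos: [0.5295, -0.0962, 0.268]
tool_rot: [-3.134, 0.008, 1.567]
contact_force: [0.5, 2.3, 3.6]
opening: 0.0002
```

```bash
python3 -m creep '[[[3,0,5,0.4,-0.4,0],[0,0,8,0,0,0],[-20,0,0,0,0,0],[-16,0,0,0,0,0],[0,0,0,0,0,0]]]'
python3 - <<'E'
from cell import viewer
import cv2
im2=viewer.read_camera("scene")[170:310,200:390]
cv2.imwrite("pics/t3.png",cv2.resize(im2,(760,560)))
E
```

```text
time: 5.42
tool_pos: [0.4967, -0.0965, 0.2808]
tool_rot: [-3.138, -0.0, 1.568]
contact_force: [0.9, -0.7, 0.8]
opening: 0.0009
```

View pics/t3.png

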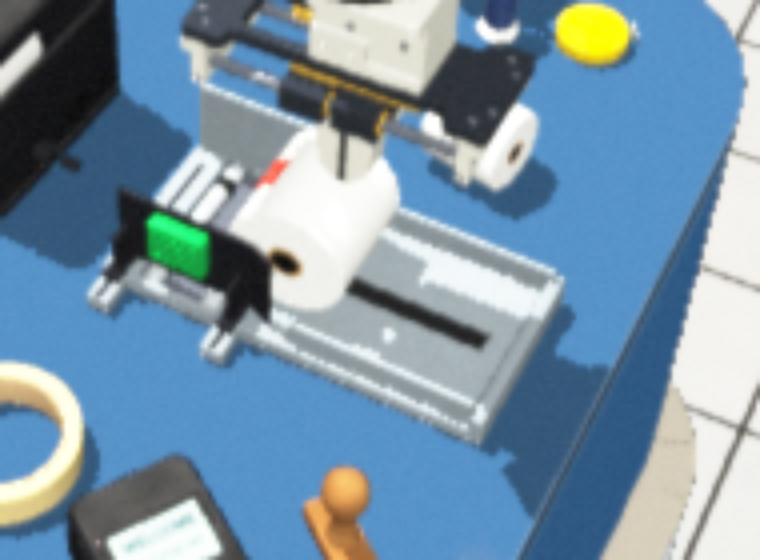

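The roll's hub is at (285, 261), so its centre is at about x = 0.512, and it is running inside the guide plate. I'll make the next stroke.

```bash
python3 -m creep '[[[1,0,-6,0,0,0],[0,0,-4,0,0.2,0],[0,0,-2,0,0.2,0],[0,0,-1.5,0,0,0]]]'
python3 -m creep '[[[4,0,-0.8,0,0.2,0],[6,0,-0.7,0,0,0],[6,0,-0.7,0,0.2,0]]]'
python3 -m creep '[[[6,0,-0.7,0,0.2,0],[6,0,-0.7,0,0.2,0],[6,0,-0.7,0,0.2,0]]]'
python3 -m creep '[[[6,0,-0.7,0,0.2,0],[6,0,-0.7,0,0.2,0],[5,0,-0.7,0,0.2,0]]]'
```

```text
time: 5.8
tool_pos: [0.5008, -0.0972, 0.2676]
tool_rot: [-3.135, 0.001, 1.567]
contact_force: [-4.1, 0.7, 18.0]
opening: 0.0005
time: 6.05
tool_pos: [0.519, -0.097, 0.2699]
tool_rot: [-3.135, 0.003, 1.567]
contact_force: [-0.9, 2.6, 4.9]
opening: 0.0005
time: 6.3
tool_pos: [0.54, -0.0967, 0.2701]
tool_rot: [-3.13, 0.003, 1.568]
contact_force: [-0.1, 1.2, 6.7]
opening: 0.0004
time: 6.55
tool_pos: [0.5599, -0.0965, 0.269]
tool_rot: [-3.123, 0.004, 1.568]
contact_force: [0.5, 0.2, 3.8]
opening: 0.0005
```

```bash
python3 -m creep '[[[2,0,5,0,-0.6,0],[0,0,8,0.2,-0.4,0],[-20,0,0,0,0,0],[-14,0,0,0,0,0],[0,0,0,0,0,0]]]'
python3 -m creep '[[[0,0,-6,0,0,0],[0,0,-4,0,0.2,0],[0,0,-2,0,0.2,0],[0,0,-1.5,0,0,0]]]'
python3 -m creep '[[[4,0,-0.8,0,0.1,0],[6,0,-0.7,0,0,0],[6,0,-0.7,0,0.1,0]]]'
python3 -m creep '[[[6,0,-0.7,0,0.2,0],[5,0,-0.7,0,0.2,0]]]'
python3 -m creep '[[[5,0,-0.7,0,0.2,0]]]'
```

```text
time: 6.97
tool_pos: [0.528, -0.0964, 0.2815]
tool_rot: [-3.139, -0.001, 1.569]
contact_force: [1.0, 0.2, 0.2]
opening: 0.0001
time: 7.3
tool_pos: [0.529, -0.0968, 0.2679]
tool_rot: [-3.134, -0.0, 1.568]
contact_force: [0.1, 0.4, 0.6]
opening: 0.0005
time: 7.55
tool_pos: [0.5471, -0.097, 0.2687]
tool_rot: [-3.135, 0.001, 1.568]
contact_force: [-0.3, 2.2, 9.5]
opening: 0.0007
time: 7.72
tool_pos: [0.5605, -0.0967, 0.2692]
tool_rot: [-3.133, 0.001, 1.568]
contact_force: [0.4, 1.1, 0.8]
opening: 0.0005
time: 7.8
tool_pos: [0.5664, -0.0967, 0.2685]
tool_rot: [-3.13, 0.001, 1.569]
contact_force: [-0.1, -0.2, -0.1]
opening: 0.0003
```

```bash
python3 -m creep '[[[-5,0,8,0,-0.5,0],[-20,0,12,0,0,0],[-20,0,20,0,0,0],[0,0,0,0,0,0]]]'
python3 - <<'E'
from cell import viewer
import cv2
im2=viewer.read_camera("scene")[170:310,200:390]
cv2.imwrite("pics/t4.png",cv2.resize(im2,(760,560),interpolation=2))
E
```

```text
time: 8.13
tool_pos: [0.5205, -0.0964, 0.3074]
tool_rot: [-3.134, 0.0, 1.57]
contact_force: [0.4, -0.4, 0.1]
opening: 0.0005
```

View pics/t4.png

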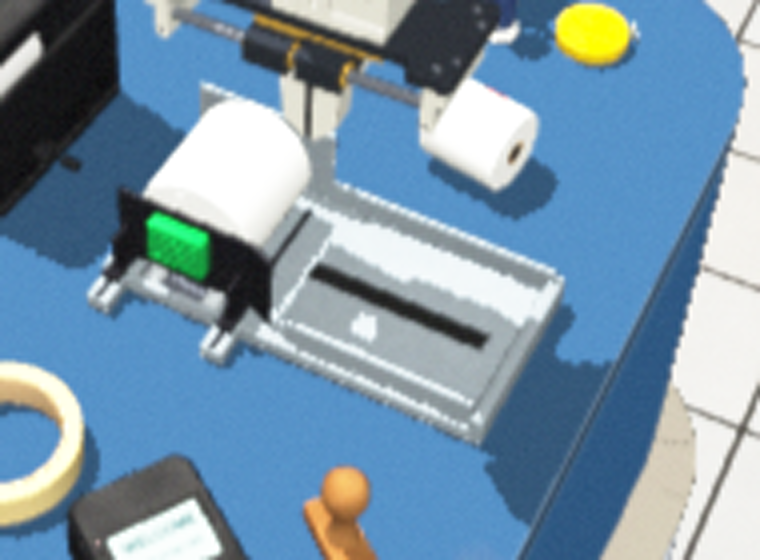

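The roll lies in the well behind the black guide, around (230, 165), and the bed is empty. Next I'll turn the jaws across the tray and go to the outer side of the tab.

```bash
python3 -m creep '[[[4.6,8.4,2,0,0,-7],[4.6,8.4,0,0,0,-7],[4.6,8.4,0,0,0,-7],[4.6,8.4,0,0,0,-7],[4.6,8.4,0,0,0,-7]]]'
python3 -m creep '[[[4.6,8.4,0,0,0,-7],[4.6,8.4,0,0,0,-7],[4.6,8.4,0,0,0,-7],[4.6,8.4,0,0,0,-7],[4.6,8.4,0,0,0,-7]]]'
python3 -m creep '[[[4.6,8.4,0,0,0,-7],[4.6,8.4,0,0,0,-7],[2.5,6,0,0,0,-6],[0,0,0,0,0,0]]]'
```

```text
time: 8.6
tool_pos: [0.5449, -0.0549, 0.3064]
tool_rot: [-3.133, 0.0, 0.944]
contact_force: [-0.9, -0.4, 0.7]
opening: 0.0006
time: 9.02
tool_pos: [0.5703, -0.0107, 0.3023]
tool_rot: [-3.13, 0.003, 0.319]
contact_force: [0.2, -0.4, -0.0]
opening: 0.0002
time: 9.35
tool_pos: [0.5841, 0.0147, 0.2987]
tool_rot: [-3.129, 0.006, -0.045]
contact_force: [-0.3, -0.2, 0.4]
opening: 0.0004
```

```bash
python3 -m creep '[[[-5.5,-3,-15,-0.7,-0.3,2.6],[0,0,-20,0,0,0],[0,0,-20,0,0,0],[0,0,-15,0,0,0],[0,0,-2,0,0,0]]]'
python3 - <<'E'
from cell import viewer
import cv2
im2=viewer.read_camera("scene")[170:310,200:390]
cv2.imwrite("pics/t5.png",cv2.resize(im2,(760,560),interpolation=2))
E
```

```text
time: 9.77
tool_pos: [0.579, 0.0111, 0.2229]
tool_rot: [3.141, -0.002, 0.021]
contact_force: [-0.0, 0.4, 0.1]
opening: 0.0006
```

View pics/t5.png

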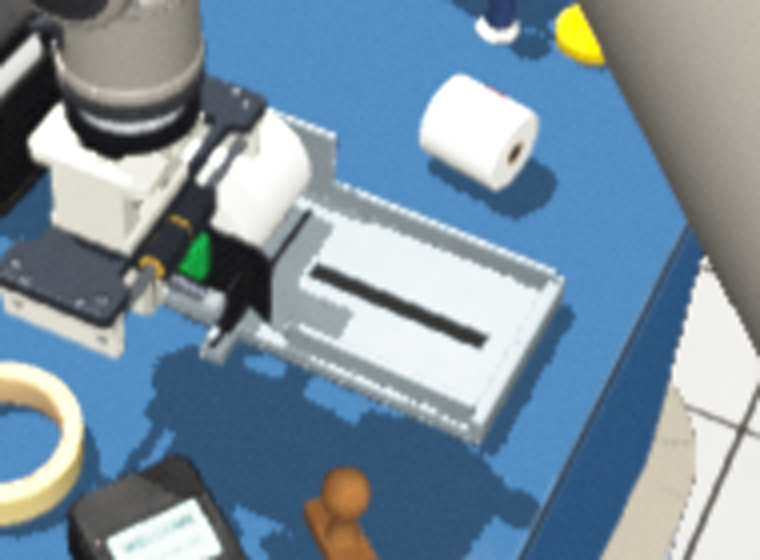

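The fingers are outside the green tab, at (150, 300) against the tab at (195, 255). I'll push along -y.

```bash
python3 -m creep '[[[0,-8,0.5,0,0,-1],[0,-6,0.5,0,0,0],[0,-4,0.5,0,0,0]]]'
python3 -m creep '[[[0,-4,0.5,0,0,0],[0,-4,0.5,0,0,0],[0,-4,0.5,0,0,0]]]'
python3 -m creep '[[[0,-4,0.5,0,0,0],[0,-4,0.5,0,0,0]]]'
python3 -m creep '[[[0,-3,0.3,0,0,0],[0,-3,0.3,0,0,0]]]'
```

```text
time: 10.07
tool_pos: [0.5798, -0.0083, 0.2263]
tool_rot: [3.14, -0.003, 0.006]
contact_force: [-0.2, 0.2, -0.1]
opening: 0.0004
time: 10.32
tool_pos: [0.5801, -0.022, 0.2299]
tool_rot: [3.141, -0.006, 0.005]
contact_force: [0.8, 6.8, -3.9]
opening: 0.0002
time: 10.48
tool_pos: [0.5798, -0.0294, 0.231]
tool_rot: [-3.138, -0.006, 0.005]
contact_force: [0.5, 5.7, -3.3]
opening: 0.0004
time: 10.65
tool_pos: [0.5796, -0.0334, 0.2314]
tool_rot: [-3.131, -0.006, 0.003]
contact_force: [4.1, 21.5, -3.8]
opening: 0.0004
```

```bash
python3 -m creep '[[[0,-3,0,0,0,0],[0,-3,0,0,0,0]]]'
python3 -m creep '[[[0,-3,0,-0.5,0,0],[0,-3,0,0,0,0]]]'
```

```text
time: 10.82
tool_pos: [0.5797, -0.035, 0.2314]
tool_rot: [-3.121, -0.006, 0.002]
contact_force: [1.4, 14.8, -1.7]
opening: 0.0005
time: 10.98
tool_pos: [0.5796, -0.0354, 0.2315]
tool_rot: [-3.118, -0.006, 0.002]
contact_force: [1.6, 11.9, -2.0]
opening: 0.0002
```

```bash
python3 -m creep '[[[0,8,0,-1.3,0,0],[0,20,0,0,0,0],[0,20,0,0,0,0],[0,0,30,0,0,0],[0,0,30,0,0,0]]]'
python3 -m creep '[[[-30,0,30,0,0,0],[-30,20,20,0,0,0],[-30,30,10,0,0,0],[-20,30,0,0,0,0],[-20,30,0,0,0,0]]]'
python3 -m creep '[[[-10,30,0,0,0,0],[-10,30,0,0,0,0],[0,30,0,0,0,0],[0,0,0,0,0,0]]]'
python3 - <<'E'
from cell import viewer
import cv2
a=viewer.read_camera("top")[172:287,200:280];b=viewer.read_camera("scene")[170:310,200:390]
cv2.imwrite("pics/t6.png",cv2.hconcat([cv2.resize(a,(400,575),interpolation=2),cv2.resize(b[:115,:80],(400,575),interpolation=2)]))
E
```

```text
time: 11.4
tool_pos: [0.5783, 0.0143, 0.2885]
tool_rot: [-3.14, 0.003, 0.003]
contact_force: [1.2, 0.1, 0.1]
opening: 0.0003
time: 11.82
tool_pos: [0.4496, 0.1205, 0.3577]
tool_rot: [3.14, -0.017, -0.004]
contact_force: [-0.2, 0.7, -0.1]
opening: 0.0006
time: 12.15
tool_pos: [0.4239, 0.2161, 0.362]
tool_rot: [-3.141, -0.024, -0.001]
contact_force: [-0.2, -0.5, -0.3]
opening: 0.0001
```

View pics/t6.png

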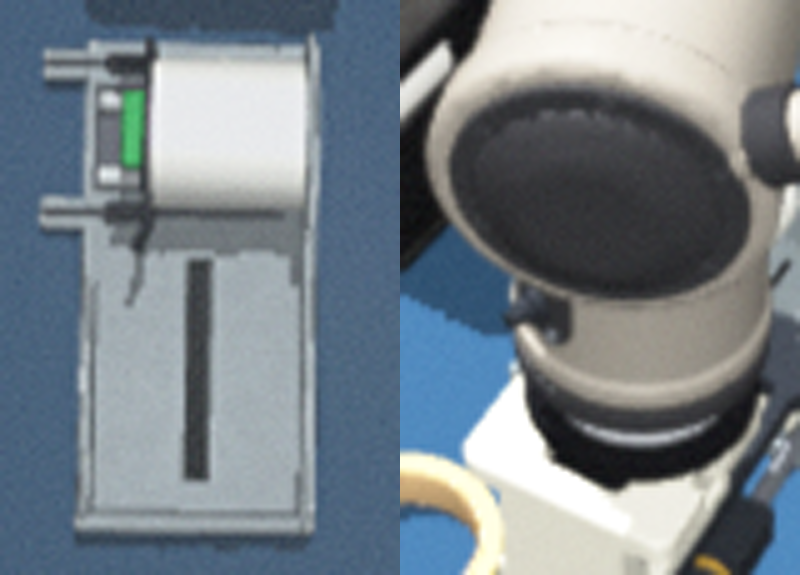

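The roll lies square between the fixed guide (right edge at 307) and the black guide (150). The tab has moved from 85 to 123, about 20 mm, and stalled at 12-21 N, which is well above the 5 N of friction. The arm is clear, so I'm handing in.

```bash
python3 -c "
from cell import robot
print(robot.hand_in(), robot.observe()['time'])"
```

```text
the job is handed in; nothing more can be done
the job is handed in; nothing more can be done
```

The paper roll is in the well between the two rollers, and the black guide is pushed up against it. I handed in at about 12 s of the 48 s.

- **Rolling:** I rolled it along the tray with four slow strokes of the closed fingertips on its top. It dropped into the well on the fourth.
- **Guide:** I then pushed the green tab along -y until it stalled against 12–21 N, well above the 5 N of friction. The tab had moved about 20 mm from where it started.

**Checks:**
- **Roll position:** the last top picture shows the roll lying square and snug between both guides, with the bed empty and the arm clear.
- **Guide fully home:** I judged this from the stall and the picture; the guide's travel was not measured to the millimetre. The 20 mm fits a start about 3.5 mm in. My rougher first reading of the guide's inner face would put its start nearer 9 mm, outside the stated 0–5 mm. I put that down to blur in the picture.
- **Forces:** first touches on the roll's top reached about 34 N at the fingertips. No limit was reported as passed.
- **Other things on the counter:** I didn't touch any of them. The last pictures were crops, so I didn't check every one after the final move.

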